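Unlock the reagent disc and hold its index plunger out

ROBOT

A 6-joint arm with a two-finger parallel gripper is mounted at the origin on the work surface. World frame = base frame: x ahead of the robot, y to its left, z up, the work surface at z = 0. Lengths are in m, angles in rad, forces in N, time in s.
With the tool pointing down it reaches from about 0.25 to 0.8 m from the base axis. Payload 8.5 kg.
Tool frame: the origin (TCP) lies at the very end of the fingers, on their centre line; the grasp point (between the pads) lies 19 mm behind it; z points along the fingers, y is the line along which they close (so a half turn about z gives the same grasp; the last joint's range is limited). The gripper opens to 85 mm and grips with 20 to 120 N. Pads are 22 mm wide; open, the fingers measure 114 mm over their backs; the gripper's body (76 mm by 85 mm) begins 54 mm behind the grasp point. The pads swing forward as they close: fully open they stand 13 mm farther back than shut.
Start: joints at [-1.134, 0.238, -0.013, 1.319, 0, 1.571], TCP at [0.222, -0.476, 0.211] pointing down, gripper open.
Joint ranges: [-2.66, 2.66], [-1.03, 1.9], [-1.14, 1.46], [-1.82, 2.27], [-1.45, 1.34], [-3.14, 3.14]. Speed limits (rad/s): [2.22, 2.22, 2.79, 3.14, 3.14, 3.14].

INTERFACE

Orientations are given as a unit quaternion [x, y, z, w].
In Python, from station import env gives the robot as it stands.
- The arm moves only by the tool drive_tool, never from a script. Its argument "moves" is a list that holds one entry, the list of rows, each a list of 7 numbers: the shift along the world's x, y, z in mm, then the turn, a rotation vector about the world's x, y, z in degrees, then the gripper command: -1 is shut, 1 is fully open, values between are in proportion. A call has 1 to 20 rows; each row is the pose to reach, as a shift and turn from the pose commanded when the call began; what a row does not reach only later rows make up. A row lasts 1/12 s, in which the tool goes at most 41.7 mm and 7.16 degrees, less where a joint would pass 70% of its speed; a pose out of reach is approached as far as the arm can. A call with a gripper value outside its range is refused whole. The fingers move at their own pace and stop on an object; the grip force is fixed at half the most. Time passes only in rows, so rows that repeat a pose let the fingers close. It gives the time, the measured TCP pose, the force, the opening and the grip force at its end, in the units of the state.
- env.sense(): the state, without advancing time (a new reading comes with each control period).
- env.camera(name): name is "scene" or "side" or "wrist"; returns a dict with "img" (400x640x3 uint8, red, green, blue), "K" (3x3 intrinsics, pixels), "R" (3x3) and "t" (3): a world point X has camera coordinates R X + t; the wrist camera has in their place "tool_from_camera" (4x4, takes a point from camera to tool coordinates, whose origin is the TCP and whose axes are the flange's). Camera axes: x right, y down, z forward; pixel columns grow to the right and rows downward; lengths in m; the calibration is good to about 2 mm. A picture is of the moment at which its call begins: read the wrist's pose just before it. There is no depth.
- env.sign_off(): hands the job in; it is judged then, once.
The state is a dict: "time_s": time; "q": joint angles; "joint_vel": joint speeds; "tau": joint torques, N m; "position": TCP position; "eef_rot": TCP orientation; "force": force on the tool from outside, world axes, zero at the start; "ft_torque": the same for the moment, N m; "gripper_width": opening from 0.0 (shut) to 1.0 (fully open); "finger_force": force on a finger pad.
Only numpy, scipy, OpenCV 4.12 (cv2) and the standard library are available. Lean on these libraries where they do the work, as an engineer would, in place of code of your own. Each camera call takes 0.05 s, during which the arm holds its last target. There are 200 camera calls.

TASK

Unlock the analyser's reagent disc so that it can be lifted off: first turn the black release knob until its white pointer lines up with the green mark on the dial around it, and only then take the red knob of the sprung index plunger and pull it fully back, as far as it goes, so that the pin is clear of its hole in the disc's rim. Finish while still holding the plunger fully back with the gripper (it springs home if let go), with the pointer still on the mark. Leave the bottles, boxes and other things standing where they are.

Things in the scene. Friction and masses are not known exactly. Their poses are not given: they have to be found in the camera images.
- station: Cream reagent-disc station, fixed to the bench at a yaw that varies; origin at the centre of its underside. Deck 300 (x) x 480 (y) mm, top 35 mm above the bench. Aluminium disc, 190 mm dia, vial tops 118 mm above the bench, centred at x 20, y 120 mm. Grey guide block of the plunger, 44 x 30 mm, top 101 mm above the bench, centred at x 20, y -25 mm.
- knob_grip (a point): Grip point of the black release knob, on its upright turning axis, 70 mm above the bench. The grip is an upright bar 46 mm long, 14 mm wide, its top 9 mm above this point, standing on a round skirt (68 mm dia) whose top lies 23 mm below this point. The point's x axis runs along the bar towards the white pointer and turns with the knob.
- knob_pointer (a point): Outer end of the knob's white pointer line, on the skirt, 32 mm from the knob's axis; turns with the knob.
- green_mark (a point): Green mark on the grey dial plate (108 mm dia, 3 mm thick, on the deck) around the knob, a 17 x 10 mm bar centred 45 mm from the knob's axis. Its x axis points from the knob's axis out through the mark. The dial is fixed during a run but is set at another angle in each start; the mark lies 0.5 to 1.5 rad clockwise (seen from above) of the pointer's start.
- release (a joint): Angle of the release knob, rad: 0 to 2.4, growing clockwise seen from above. It turns against light friction (about 0.06 N m) and stays where it is left.
- pull_knob: Red spool-shaped knob of the plunger; origin at the centre of its neck, 80 mm above the bench. Neck 20 mm dia, 34 mm long, along the body's level y axis, which points to the disc; end rims 30 mm dia (disc side) and 34 mm dia (outer). Pulls along its own -y, away from the disc. Best pinched from above across the neck. When home, the neck's centre is 29 mm from the guide block.
- plunger (a joint): How far the plunger is pulled out of its seat, m: 0 home, 0.024 against its stop (fully back). The spring pulls it home with 4 N at 0 rising to 10 N at the stop. The 12 mm dia steel pin reaches about 10 mm into the disc's rim at 0.
- seat_hole (a point): Mouth of the pin's brass-rimmed hole in the disc's rim, on the plunger's axis; fixed.
- reagent: Bystander, loose, leave alone: small capped jar, 34 dia x 62 tall, standing on the station's deck; mm; origin at the centre of its underside.
- cuvettes: Bystander, loose, leave alone: blue cuvette box 40 x 60 x 30 tall lying on the station's deck; mm; origin at the centre of its underside.
- handrub: Bystander, loose, leave alone: blue hand-rub bottle, 60 dia x 150 tall, on the bench; mm; origin at the centre of its underside.
- tipbox: Bystander, loose, leave alone: orange pipette-tip box with clear lid, 80 x 115 x 62 tall, on the bench; mm; origin at the centre of its underside.
- beaker: Bystander, loose, leave alone: glass beaker 68 dia x 90 tall, on the bench; mm; origin at the centre of its underside.
- tuberack: Bystander, loose, leave alone: white rack with capped tubes, 70 x 140 x 94 tall, on the bench; mm; origin at the centre of its underside.
- samplejar: Bystander, loose, leave alone: jar with red cap, 60 dia x 70 tall, on the bench; mm; origin at the centre of its underside.

How it is judged:
By the outcome, as a careful person would: the job done as asked, in the order asked, and still so for the second after the job is handed in, while the arm keeps its last pose, push and grip.
It also fails if it takes over 45 s, if anything falls off the work surface, if the arm or the gripper's body presses on something with over 40 N, if the wrist force passes 120 N, or if a joint passes its speed limit or range.

## Working session

There is one attempt and no reset: what is moved stays moved. The work goes in short steps, Python scripts to look and compute and a tool call to move; the robot and the scene stay as the last step left them, time stands still between calls to the robot, and variables do not carry over. Pictures are saved under pics/ and viewed, at most 10 in all, crops included, and the job is handed in when it is done.

Besides the shell and the picture viewer there is one more tool, called after "Call:" by a JSON object that holds its "api" and its "payload". drive_tool: Moves the arm, as the interface text tells. Its arguments: {"type":"object","properties":{"moves":{"type":"array"}},"required":["moves"]}

```bash
mkdir -p pics; ls; cat > h.py <<'E'
import numpy as np, cv2
from station import env
def snap(n,f):
    c=env.camera(n); cv2.imwrite('pics/'+f,c['img'][:,:,::-1]); return c
def ray(c,uv,T=None):
    d=np.linalg.inv(c['K'])@np.array([uv[0],uv[1],1.])
    if 'R' in c: return -c['R'].T@c['t'], c['R'].T@d
    M=T@c['tool_from_camera']; return M[:3,3], M[:3,:3]@d
def onz(c,uv,z,T=None):
    o,d=ray(c,uv,T); return o+d*(z-o[2])/d[2]
def tri(r):
    A=0;b=0
    for o,d in r:
        d=d/np.linalg.norm(d);P=np.eye(3)-np.outer(d,d);A=A+P;b=b+P@o
    return np.linalg.solve(A,b)
E
python3 - <<'E'
from h import *
a=snap('scene','a.png');b=snap('side','b.png')
i=np.vstack([a['img'],b['img']])[:,:,::-1]
cv2.imwrite('pics/ab.png',cv2.resize(i,(480,600)))
print(env.sense())
E
```

```text
pics
{'time_s': 0.1, 'q': array([-1.13401224e+00,  2.38757399e-01, -1.41652701e-02,  1.31918856e+00,
        1.59448595e-05,  1.57077618e+00]), 'joint_vel': array([ 4.99305486e-04, -1.83726386e-03, -1.49629844e-05, -9.30357357e-05,
       -5.08704287e-04, -1.07004221e-03]), 'tau': array([ 9.26419561e-04, -5.39723396e+01,  3.46997237e+01,  1.34523801e-02,
        8.83836560e-05,  7.87242357e-06]), 'position': array([ 0.22192825, -0.47535351,  0.21012454]), 'eef_rot': array([ 9.76244699e-01,  2.16669922e-01, -1.34653979e-04, -6.43563727e-04]), 'force': array([ 0.14356765, -0.66924293, -0.76195831]), 'ft_torque': array([-0.02418057,  0.02600806,  0.01288484]), 'finger_force': 0.0, 'gripper_width': 0.9975497744230382}
```

View pics/a.png

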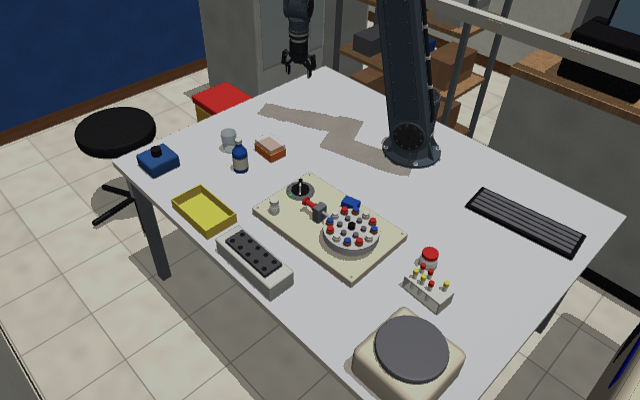

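View pics/b.png

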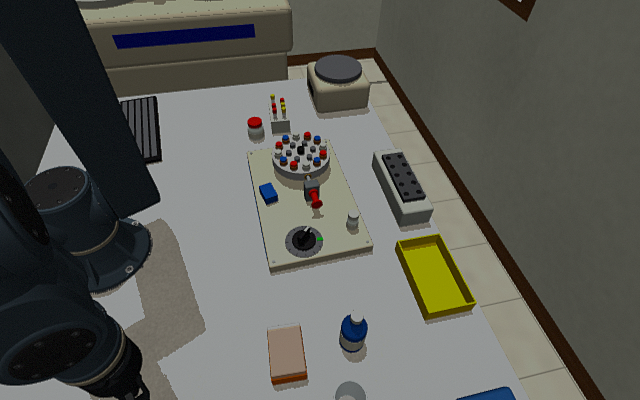

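Scene picture: dial at about (300,188), red pull knob at (308,203), guide block at (318,212). Side picture: dial at (304,240), green mark at (320,238), pull knob at (316,198). The small jar stands on the deck to the right of the knob, at (352,220).

```bash
python3 - <<'E'
from h import *
a=env.camera('scene');b=env.camera('side')
def red(c,x0,x1,y0,y1,f):
    h=c['img'].astype(int);m=np.zeros(h.shape[:2],np.uint8);m[y0:y1,x0:x1]=f(h)[y0:y1,x0:x1]
    n,l,s,ce=cv2.connectedComponentsWithStats(m);k=1+np.argmax(s[1:,4]);print(s[k],ce[k]);return ce[k]
R=lambda h:(h[:,:,0]>90)&(h[:,:,1]<60)&(h[:,:,2]<60)
G=lambda h:(h[:,:,1]>h[:,:,0]+40)&(h[:,:,1]>h[:,:,2]+30)
pa=red(a,298,316,195,215,R);pb=red(b,305,326,185,212,R)
print('pull',tri([ray(a,pa),ray(b,pb)]),onz(a,pa,.08),onz(b,pb,.08))
gb=red(b,280,330,220,265,G);print('mark',onz(b,gb,.038))
D=lambda h:(h.max(2)<130)
for c,w in((a,(280,318,172,204)),(b,(280,328,222,260))):
    p=red(c,*w,D);print('dial',onz(c,p,.045))
E
```

```text
[302 197  14  11  68] [307.91176471 201.64705882]
[309 189  13  15  86] [314.15116279 195.98837209]
pull [0.61661476 0.00691458 0.09429781] [ 0.61042638 -0.00553079  0.08      ] [0.61580152 0.02250499 0.08      ]
[317 237   6   4  22] [319.31818182 238.36363636]
mark [ 0.60431925 -0.1019693   0.038     ]
[286 178  29  26 434] [299.96543779 190.6843318 ]
dial [ 0.5636957 -0.0971071  0.045    ]
[285 226  38  32 958] [303.18058455 241.64091858]
dial [ 0.55634024 -0.10821499  0.045     ]
```

Call:
{"api": "drive_tool", "payload": {"moves": [[[25, 30, 20, 0, 0, 0, 1], [50, 60, 40, 0, 0, 0, 1], [75, 90, 60, 0, 0, 0, 1], [100, 120, 80, 0, 0, 0, 1], [125, 148, 90, 0, 0, 0, 1], [150, 177, 90, 0, 0, 0, 1], [175, 206, 90, 0, 0, 0, 1], [200, 236, 90, 0, 0, 0, 1], [225, 265, 90, 0, 0, 0, 1], [250, 295, 90, 0, 0, 0, 1], [275, 324, 90, 0, 0, 0, 1], [300, 354, 90, 0, 0, 0, 1], [320, 380, 90, 0, 0, 0, 1], [330, 400, 90, 0, 0, 0, 1], [330, 400, 90, 0, 0, 0, 1]]]}}

```text
time_s: 1.45
position: [0.5538, -0.0722, 0.2996]
eef_rot: [0.976, 0.219, -0.0, -0.001]
force: [-1.4, -1.1, -1.4]
gripper_width: 0.999
finger_force: 0.0
```

```bash
cat >> h.py <<'E'
from scipy.spatial.transform import Rotation as Ro
def T():
    s=env.sense();M=np.eye(4);M[:3,:3]=Ro.from_quat(s['eef_rot']).as_matrix();M[:3,3]=s['position'];return M
def wrist(f):
    M=T();c=snap('wrist',f);np.savez('pics/'+f[:-4],M=M,**c);return c,M
E
python3 - <<'E'
from h import *
c,M=wrist('w1.png');print(M.round(3),c['tool_from_camera'].round(3),c['K'])
E
```

```text
[[ 0.904  0.426 -0.001  0.554]
 [ 0.426 -0.904  0.001 -0.072]
 [-0.    -0.002 -1.     0.3  ]
 [ 0.     0.     0.     1.   ]] [[ 0.002 -0.961 -0.278  0.069]
 [ 1.     0.002  0.     0.001]
 [ 0.    -0.278  0.961 -0.163]
 [ 0.     0.     0.     1.   ]] [[329.21715246   0.         316.4427519 ]
 [  0.         329.21715246 205.68738092]
 [  0.           0.           1.        ]]
```

View pics/w1.png

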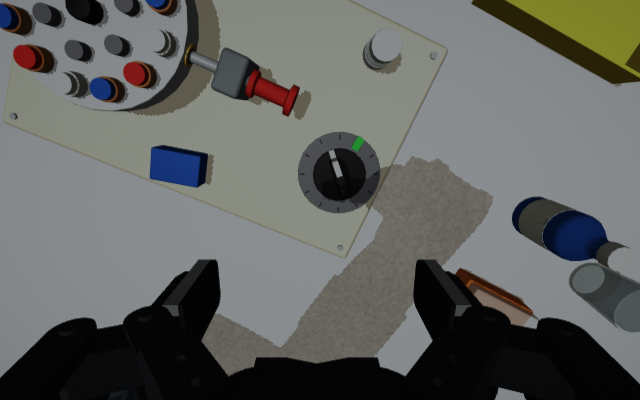

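Wrist picture: dial centre (339,172), green mark (358,144), outer end of the pointer about (332,151). The pull knob runs from (252,83) to (291,100), and the deck edge from (447,47) to (345,258). The jar is at (382,48).

```bash
cat > m.py <<'E'
from h import *
import sys
def blob(m):
    n,l,s,ce=cv2.connectedComponentsWithStats(m.astype(np.uint8));k=1+np.argmax(s[1:,4]);return ce[k],(l==k),s[k]
def meas(c,M,box):
    h=c['img'].astype(int);W=np.zeros(h.shape[:2],bool);W[box[1]:box[3],box[0]:box[2]]=1
    r,g,b=h[...,0],h[...,1],h[...,2]
    o={}
    o['mark'],_,_=blob(W&(g>r+40)&(g>b+30))
    x=lambda uv,z:onz(c,uv,z,M)[:2]
    return o,h,W,x
E
python3 - <<'E'
from m import *
z=np.load('pics/w1.npz');c=dict(z);M=c.pop('M')
o,h,W,x=meas(c,M,(290,125,390,220))
r,g,b=h[...,0],h[...,1],h[...,2]
mx=h.max(2)
sk,ms,_=blob(W&(mx<50));cn,_=cv2.findContours(ms.astype(np.uint8),0,2);hull=cv2.convexHull(max(cn,key=len));e=cv2.fitEllipse(hull)
print('skirt px',e); ax=x(e[0],.047);print('axis',ax)
dial=W&(mx<150)&(abs(r-b)<25);d,md,_=blob(dial);cn,_=cv2.findContours(md.astype(np.uint8),0,2);e2=cv2.fitEllipse(cv2.convexHull(max(cn,key=len)));print('dial',e2,x(e2[0],.038))
gm=x(o['mark'],.038);v=gm-ax;print('mark',gm,np.linalg.norm(v),np.degrees(np.arctan2(v[1],v[0])))
wp,mw,s=blob(W&ms.__invert__()&(h.min(2)>150)&(np.hypot(*(np.indices(W.shape)[::-1]-np.array(e[0])[:,None,None]))<25));print('white',wp,s)
# red
W2=np.zeros_like(W);W2[65:120,235:305]=1
p,mr,s=blob(W2&(r>80)&(g<50)&(b<50));pts=np.argwhere(mr)[:,::-1].astype(np.float32)
vx=cv2.fitLine(pts,2,0,.01,.01).ravel();t=(pts-p)@vx[:2];print('red',p,s,vx[:2],t.min(),t.max())
A=x(p+vx[:2]*t.min(),.08);B=x(p+vx[:2]*t.max(),.08);print(x(p,.08),A,B,np.linalg.norm(A-B),np.degrees(np.arctan2(*(A-B)[::-1])))
P=x((447,47),.035);Q=x((345,258),.035);print('edge',np.linalg.norm(P-Q),np.degrees(np.arctan2(*(Q-P)[::-1])))
P=x((5,120),.035);print('edge2',P,Q,np.degrees(np.arctan2(*(P-Q)[::-1])))
cv2.imwrite('pics/w1c.png',cv2.resize(c['img'][125:220,290:390,::-1],None,fx=6,fy=6,interpolation=cv2.INTER_CUBIC))
E
```

```text
skirt px ((345.364013671875, 176.8413848876953), (56.2470703125, 67.14799499511719), 108.0401382446289)
axis [ 0.55829503 -0.11134111]Traceback (most recent call last):
  File "<stdin>", line 8, in <module>
cv2.error: OpenCV(4.12.0) /io/opencv/modules/imgproc/src/shapedescr.cpp:361: error: (-201:Incorrect size of input array) There should be at least 5 points to fit the ellipse in function 'fitEllipseNoDirect'
```

```bash
cat > k.py <<'E'
from m import *
def full(f,C,crop,R,zoom=None,box=None):
    z=np.load('pics/'+f+'.npz');c=dict(z);M=c.pop('M');h=c['img'].astype(int)
    cv2.imwrite('pics/'+f+'c.png',cv2.resize(c['img'][crop[1]:crop[3],crop[0]:crop[2],::-1],(600,600)))
    yy,xx=np.indices(h.shape[:2]);W=np.hypot(xx-C[0],yy-C[1])<R
    r,g,b=h[...,0],h[...,1],h[...,2];x=lambda uv,z:onz(c,uv,z,M)[:2]
    sat=(r-b)*1.0/np.maximum(h.max(2),1)
    m=(W&~((sat>.06)&(r>=g))).astype(np.uint8)   # everything not cream
    m=cv2.morphologyEx(m,cv2.MORPH_OPEN,np.ones((3,3)));_,m,s=blob(m)
    cn,_=cv2.findContours(m.astype(np.uint8),0,1);e=cv2.fitEllipse(cv2.convexHull(max(cn,key=len)))
    print('dial',e,s,'->',x(e[0],.038))
    gm=x(blob(W&(g>r+40)&(g>b+30))[0],.038);ax=x(e[0],.038);v=gm-ax
    print('mark',gm,np.linalg.norm(v),np.degrees(np.arctan2(v[1],v[0])))
    return c,M,h,x,ax
E
python3 - <<'E'
from k import *
c,M,h,x,ax=full('w1',(339,172),(290,125,390,225),46)
r,g,b=h[...,0],h[...,1],h[...,2]
W2=np.zeros(r.shape,bool);W2[65:120,235:305]=1
p,mr,s=blob(W2&(r>80)&(g<50)&(b<50));pts=np.argwhere(mr)[:,::-1].astype(np.float32)
vx=cv2.fitLine(pts,2,0,.01,.01).ravel()[:2];t=(pts-p)@vx;print('red',p,s)
A=x(p+vx*t.min(),.08);B=x(p+vx*t.max(),.08);print(x(p,.08),A,B,np.linalg.norm(A-B),np.degrees(np.arctan2(*(A-B)[::-1])))
P=x((447,47),.035);Q=x((345,258),.035);print('edge',np.linalg.norm(P-Q),np.degrees(np.arctan2(*(Q-P)[::-1])))
P=x((5,120),.035);print('edge2',P,Q,np.degrees(np.arctan2(*(P-Q)[::-1])))
print('jar',x((382,60),.035))
E
```

```text
dial ((338.6151428222656, 171.80743408203125), (90.54725646972656, 92.11931610107422), 20.83608627319336) [ 294  127   91   91 6316] -> [ 0.5592137  -0.10186823]
mark [ 0.60213869 -0.10728473] 0.04326538247291266 -7.191867850343383
red [275.68406206  93.25952045] [255  78  43  36 709]
[0.61350685 0.00536827] [0.61336906 0.02899832] [ 0.61362863 -0.01551602] 0.04451509256664558 90.3340991359268
edge 0.29593790725763286 -177.37252774968113
edge2 [0.43799143 0.30647005] [ 0.4521446  -0.16536475] 91.71813045042883
jar [ 0.70230716 -0.08898889]
```

View pics/w1c.png

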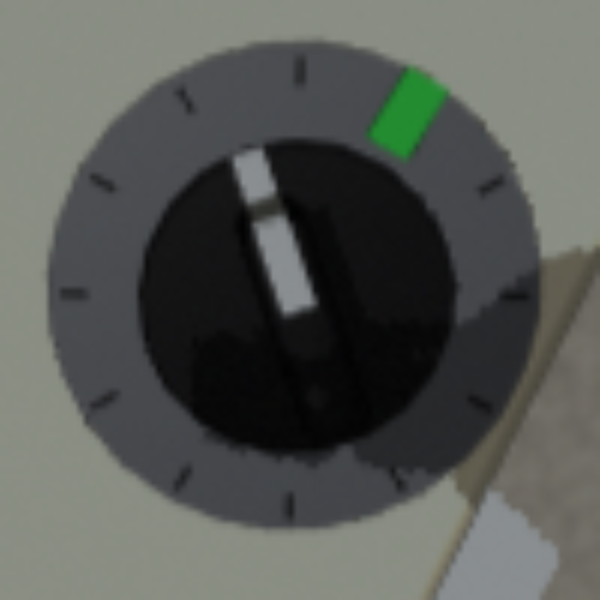

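Crop (scale 6, origin 290,125): dial centre (293,283), mark (408,112), outer end of the pointer (246,150). In full-image pixels these are (338.9,172.2), (358,143.7) and (331,150).

```bash
python3 - <<'E'
from k import *
z=np.load('pics/w1.npz');c=dict(z);M=c.pop('M');x=lambda u,z:onz(c,u,z,M)[:2]
ax=x((338.7,172.1),.038);print(ax)
for n,u,z in(('mark',(358,143.7),.038),('ptr',(331,150),.047)):
    v=x(u,z)-ax;print(n,x(u,z),np.linalg.norm(v),np.degrees(np.arctan2(v[1],v[0])))
# bar: white line on top at .079
v=x((242/6+290,205/6+125),.079)*0
for n,u,zz in(('bar outer',(268,218),.079),('bar inner',(300,312),.079)):
    q=x((u[0]/6+290,u[1]/6+125),zz);w=q-ax;print(n,q,np.linalg.norm(w),np.degrees(np.arctan2(w[1],w[0])))
b=env.camera('side')
print('side dial', onz(b,(303.2,240.5),.04))
E
```

```text
[ 0.55891581 -0.10213967]
mark [ 0.60215822 -0.10806412] 0.043646368925847986 -7.8012697011997965
ptr [ 0.58107075 -0.07973436] 0.03150934940184917 45.321922349433116
bar outer [ 0.57385012 -0.08657479] 0.021570797323633237 46.184417897367865
bar inner [ 0.55990071 -0.10047456] 0.0019345897176091084 59.39597212982563
side dial [ 0.55772561 -0.10102709  0.04      ]
```

Call:
{"api": "drive_tool", "payload": {"moves": [[[2, -10, -30, 0, 0, 6, 1], [4, -20, -65, 0, 0, 12, 1], [5, -28, -100, 0, 0, 18, 1], [5, -28, -120, 0, 0, 20, 1], [5, -28, -120, 0, 0, 20, 1], [5, -28, -120, 0, 0, 20, 1]]]}}

```text
time_s: 2.05
position: [0.556, -0.1046, 0.1807]
eef_rot: [0.924, 0.381, -0.001, -0.0]
force: [-0.9, 0.1, 0.5]
gripper_width: 1.0
finger_force: 0.0
```

```bash
python3 - <<'E'
from h import *
c,M=wrist('w2.png');s=env.sense();print(M.round(4),s['q'].round(3),s['force'])
E
```

```text
[[ 7.090e-01  7.052e-01 -1.800e-03  5.560e-01]
 [ 7.052e-01 -7.090e-01  3.000e-04 -1.046e-01]
 [-1.100e-03 -1.500e-03 -1.000e+00  1.807e-01]
 [ 0.000e+00  0.000e+00  0.000e+00  1.000e+00]] [-0.185  0.319  0.027  1.277 -0.     2.173] [0.54462223 0.03004867 0.51260049]
```

View pics/w2.png

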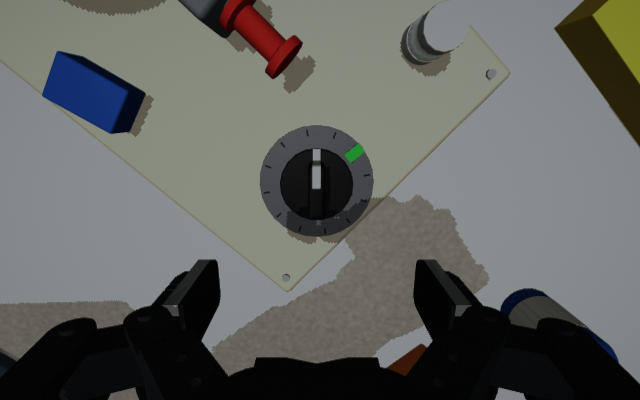

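Wrist picture from closer: dial centre (317,181), mark (355,153), pointer end (317,150), pull knob outer rim (284,57). Turning from here would run joint 6 up to its limit, so I'll grasp after a half turn.

```bash
python3 - <<'E'
from k import *
c,M,h,x,ax=full('w2',(317,181),(250,115,390,255),66)
z=np.load('pics/w1.npz');c1=dict(z);M1=c1.pop('M')
for n,u,v in(('dial',(338.7,172),(317,181)),('mark',(358,143.7),(355,153)),('outerrim',(291.5,100.5),(284,57)),('ptr',(331,150),(317,150))):
    print(n,tri([ray(c1,u,M1),ray(c,v,M)]).round(4))
ax=x((317,181),.038)
print(ax)
for n,u,z in(('mark',(355,153),.038),('ptr',(316.7,150),.047)):
    v=x(u,z)-ax;print(n,np.linalg.norm(v),np.degrees(np.arctan2(v[1],v[0])))
E
```

```text
dial ((316.97930908203125, 180.9793243408203), (131.7434539794922, 131.81268310546875), 45.0) [  252   116   131   131 12607] -> [ 0.5595972  -0.10162282]
mark [ 0.60262732 -0.10702714] 0.04336816418949239 -7.158522734709281
dial [ 0.5535 -0.1078 -0.0031]
mark [ 0.603  -0.1049  0.0569]
outerrim [ 0.6141 -0.0144  0.0917]
ptr [ 0.5734 -0.0876 -0.0432]
[ 0.55959693 -0.10165073]
mark 0.04384063861327513 -8.129435285891837
ptr 0.030118271162039963 45.476082038035784
```

Call:
{"api": "drive_tool", "payload": {"moves": [[[0, 0, 0, 0, 0, 7, 1], [0, 0, 0, 0, 0, 14, 1], [0, 0, 0, 0, 0, 21, 1], [0, 0, 0, 0, 0, 28, 1], [0, 0, 0, 0, 0, 35, 1], [0, 0, 0, 0, 0, 42, 1], [0, 0, 0, 0, 0, 49, 1], [0, 0, 0, 0, 0, 56, 1], [0, 0, 0, 0, 0, 63, 1], [0, 0, 0, 0, 0, 70, 1], [0, 0, 0, 0, 0, 77, 1], [0, 0, 0, 0, 0, 84, 1], [0, 0, 0, 0, 0, 90, 1]]]}}

```text
time_s: 3.18
position: [0.5582, -0.104, 0.1834]
eef_rot: [0.38, 0.925, 0.0, 0.002]
force: [-0.4, -0.4, -0.4]
gripper_width: 1.0
finger_force: 0.0
```

Call:
{"api": "drive_tool", "payload": {"moves": [[[0, 0, 0, 0, 0, 7, 0.3], [0, 0, 0, 0, 0, 14, 0.3], [0, 0, 0, 0, 0, 21, 0.3], [0, 0, 0, 0, 0, 28, 0.3], [0, 0, 0, 0, 0, 35, 0.3], [0, 0, 0, 0, 0, 42, 0.3], [0, 0, 0, 0, 0, 49, 0.3], [0, 0, 0, 0, 0, 56, 0.3], [0, 0, 0, 0, 0, 63, 0.3], [0, 0, 0, 0, 0, 70, 0.3], [0, 0, 0, 0, 0, 77, 0.3], [0, 0, 0, 0, 0, 84, 0.3], [0, 0, 0, 0, 0, 90, 0.3], [0, 0, 0, 0, 0, 90, 0.3]]]}}

```text
time_s: 4.35
position: [0.5581, -0.104, 0.1831]
eef_rot: [-0.384, 0.923, -0.001, 0.002]
force: [0.3, 0.4, -0.2]
gripper_width: 0.651
finger_force: 0.0
```

Call:
{"api": "drive_tool", "payload": {"moves": [[[1, 2, -20, 0, 0, 0, 0.4], [1, 2, -40, 0, 0, 0, 0.4], [1, 2, -60, 0, 0, 0, 0.4], [1, 2, -80, 0, 0, 0, 0.4], [1, 2, -80, 0, 0, 0, 0.4]]]}}

```text
time_s: 4.77
position: [0.5568, -0.1015, 0.0988]
eef_rot: [-0.381, 0.925, 0.001, -0.001]
force: [-0.2, -0.5, 0.3]
gripper_width: 0.703
finger_force: 0.0
```

Call:
{"api": "drive_tool", "payload": {"moves": [[[0, 0, -15, 0, 0, 0, 0.4], [0, 0, -30, 0, 0, 0, 0.4], [0, 0, -43, 0, 0, 0, 0.4], [0, 0, -50, 0, 0, 0, 0.4], [0, 0, -50, 0, 0, 0, 0.4]]]}}

```text
time_s: 5.18
position: [0.5581, -0.1017, 0.0509]
eef_rot: [-0.382, 0.924, 0.0, -0.0]
force: [0.3, -0.5, 0.1]
gripper_width: 0.702
finger_force: 0.0
```

```bash
python3 - <<'E'
from h import *
c,M=wrist('w3.png');s=env.sense();print(M.round(4),s['q'].round(3),s['force'])
E
```

```text
[[-7.082e-01 -7.060e-01 -2.000e-04  5.581e-01]
 [-7.060e-01  7.082e-01 -1.000e-04 -1.017e-01]
 [ 2.000e-04  1.000e-04 -1.000e+00  5.090e-02]
 [ 0.000e+00  0.000e+00  0.000e+00  1.000e+00]] [-0.18   0.406 -0.194  0.97  -0.    -0.964] [0.23940511 0.70105312 0.95205636]
```

View pics/w3.png

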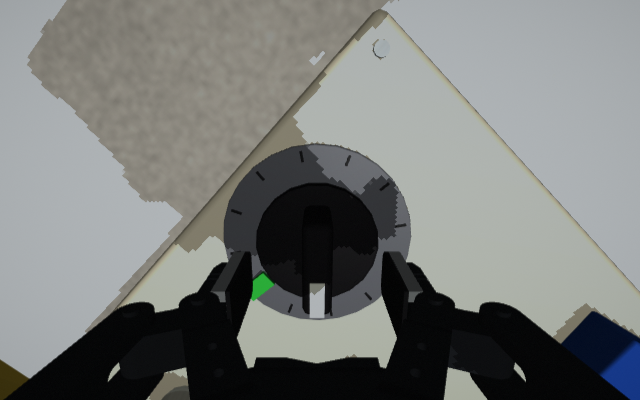

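The wrist picture shows the bar centred between the pads, at column 317, and the tips clear of the skirt. I'll close and turn it 53° clockwise.

Call:
{"api": "drive_tool", "payload": {"moves": [[[1, 0, 2, 0, 0, 0, -1], [1, 0, 2, 0, 0, 0, -1], [1, 0, 2, 0, 0, 0, -1], [1, 0, 2, 0, 0, 0, -1], [1, 0, 2, 0, 0, 0, -1], [1, 0, 2, 0, 0, 0, -1], [1, 0, 2, 0, 0, 0, -1], [1, 0, 2, 0, 0, 0, -1], [1, 0, 2, 0, 0, 0, -1], [1, 0, 2, 0, 0, 0, -1]]]}}

```text
time_s: 6.07
position: [0.5589, -0.101, 0.0537]
eef_rot: [-0.383, 0.924, 0.0, 0.0]
force: [-4.2, 3.8, 9.5]
gripper_width: 0.134
finger_force: 58.8
```

Call:
{"api": "drive_tool", "payload": {"moves": [[[0, 0, 0, 0, 0, -5, -1], [0, 0, 0, 0, 0, -10, -1], [0, 0, 0, 0, 0, -15, -1], [0, 0, 0, 0, 0, -20, -1], [0, 0, 0, 0, 0, -25, -1], [0, 0, 0, 0, 0, -30, -1], [0, 0, 0, 0, 0, -35, -1], [0, 0, 0, 0, 0, -40, -1], [0, 0, 0, 0, 0, -45, -1], [0, 0, 0, 0, 0, -50, -1], [0, 0, 0, 0, 0, -53, -1], [0, 0, 0, 0, 0, -53, -1], [0, 0, 0, 0, 0, -53, -1]]]}}

```text
time_s: 7.15
position: [0.5591, -0.1016, 0.0538]
eef_rot: [0.07, 0.998, -0.0, 0.0]
force: [-2.6, 1.8, 8.6]
gripper_width: 0.133
finger_force: 58.7
```

```bash
python3 - <<'E'
from h import *
c,M=wrist('w4.png');s=env.sense();print(M.round(4),s['q'].round(3),s['force'],s['ft_torque'],np.degrees(np.arctan2(M[1,0],M[0,0])))
cv2.imwrite('pics/w4c.png',cv2.resize(c['img'][130:340,200:440,::-1],(686,600)))
E
```

```text
[[-9.903e-01  1.393e-01  8.000e-04  5.591e-01]
 [ 1.393e-01  9.903e-01 -3.000e-04 -1.016e-01]
 [-8.000e-04 -1.000e-04 -1.000e+00  5.380e-02]
 [ 0.000e+00  0.000e+00  0.000e+00  1.000e+00]] [-0.18   0.405 -0.189  0.976 -0.    -0.04 ] [-2.64210575  1.86108155  8.64661036] [ 0.13043102  0.69236264 -0.06435354] 171.99457501138318
```

View pics/w4c.png

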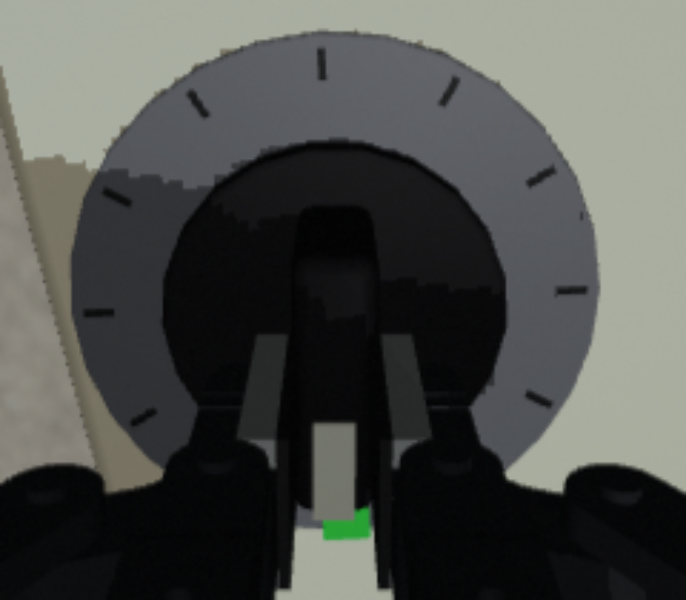

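The crop shows the bar gripped and the pointer (334,520) close to the green mark (347,525), partly hidden by the fingers. I'll let go, lift and check.

Call:
{"api": "drive_tool", "payload": {"moves": [[[0, 0, 0, 0, 0, 0, 0.4], [0, 0, 0, 0, 0, 0, 0.4], [0, 0, 0, 0, 0, 0, 0.4], [0, 0, 0, 0, 0, 0, 0.4], [0, 0, 0, 0, 0, 0, 0.4], [0, 0, 20, 0, 0, 0, 0.4], [0, 0, 50, 0, 0, 0, 0.4], [0, 0, 80, 0, 0, 0, 0.4], [0, 0, 110, 0, 0, 0, 0.4], [0, 0, 130, 0, 0, 0, 0.4], [0, 0, 130, 0, 0, 0, 0.4], [0, 0, 130, 0, 0, 0, 0.4]]]}}

```text
time_s: 8.2
position: [0.5598, -0.1018, 0.1836]
eef_rot: [0.07, 0.998, -0.0, 0.001]
force: [-0.5, 0.2, -0.3]
gripper_width: 0.701
finger_force: 0.0
```

```bash
python3 - <<'E'
from h import *
c,M=wrist('w5.png');s=env.sense();print(M.round(4),s['force'])
cv2.imwrite('pics/w5c.png',cv2.resize(c['img'][110:260,240:400,::-1],(640,600),interpolation=cv2.INTER_CUBIC))
E
```

```text
[[-9.903e-01  1.388e-01  2.300e-03  5.598e-01]
 [ 1.388e-01  9.903e-01 -5.000e-04 -1.018e-01]
 [-2.300e-03 -2.000e-04 -1.000e+00  1.836e-01]
 [ 0.000e+00  0.000e+00  0.000e+00  1.000e+00]] [ 0.19050102  0.22689171 -1.71530734]
```

View pics/w5c.png

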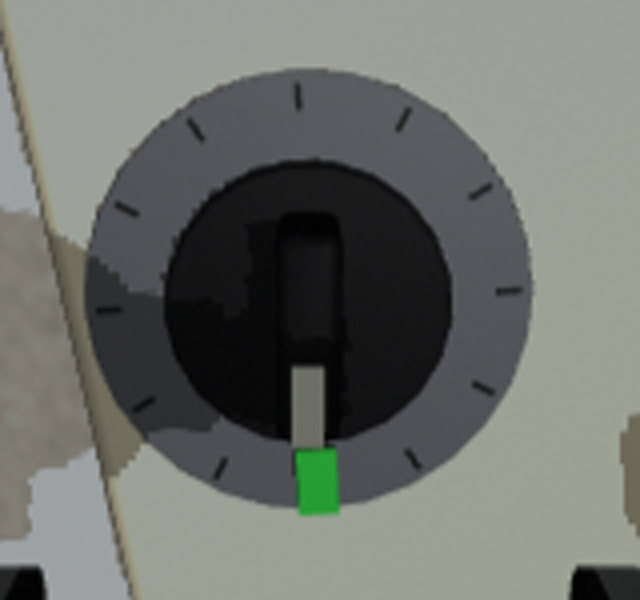

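Crop (scale 4, origin 240,110): dial centre (309,288), pointer at column 309, mark centre (318,482). The pointer is about 2.5° past the mark; a computed check follows.

```bash
python3 - <<'E'
from k import *
z=np.load('pics/w5.npz');c=dict(z);M=c.pop('M');h=c['img'].astype(int);r,g,b=h[...,0],h[...,1],h[...,2];x=lambda u,z:onz(c,u,z,M)[:2]
yy,xx=np.indices(r.shape)
G=(g>r+40)&(g>b+30)&(abs(yy-230)<15)&(abs(xx-318)<15)
mk,mg,s=blob(G);print(mk,s)
pw=(h.min(2)>105)&(yy>200)&(yy<222)&(abs(xx-317)<8);pc,mp,s=blob(pw);print(pc,s)
def pca(m,zz):
    P=np.array([x(q[::-1],zz) for q in np.argwhere(m)]);v=cv2.fitLine((P*1000).astype(np.float32),2,0,.01,.01).ravel();return P.mean(0),np.degrees(np.arctan2(v[1],v[0]))
ax=x((317.1,181.9),.038);print(ax,'mark',pca(mg,.038),'line',pca(mp,.079))
a0=np.array([.5594,-.1018])
for a in(ax,a0):
  for m,zz in((mg,.038),(mp,.07)):
    v=pca(m,zz)[0]-a;print(np.linalg.norm(v),np.degrees(np.arctan2(v[1],v[0])))
E
```

```text
[318.86111111 230.13888889] [314 222  11  17 180]Traceback (most recent call last):
  File "<stdin>", line 6, in <module>
  File "m.py", line 4, in blob
    n,l,s,ce=cv2.connectedComponentsWithStats(m.astype(np.uint8));k=1+np.argmax(s[1:,4]);return ce[k],(l==k),s[k]
                                                                      ~~~~~~~~~^^^^^^^^^
    return _wrapfunc(a, 'argmax', axis=axis, out=out, **kwds)
    return bound(*args, **kwds)
ValueError: attempt to get argmax of an empty sequence
```

```bash
python3 - <<'E'
from k import *
z=np.load('pics/w5.npz');c=dict(z);M=c.pop('M');h=c['img'].astype(int);r,g,b=h[...,0],h[...,1],h[...,2];x=lambda u,z:onz(c,u,z,M)[:2]
yy,xx=np.indices(r.shape)
mk,mg,s=blob((g>r+40)&(g>b+30)&(abs(yy-230)<15)&(abs(xx-318)<15))
pc,mp,s=blob((h.min(2)>75)&(yy>200)&(yy<220)&(abs(xx-317)<8));print(pc,s)
def pca(m,zz):
    P=np.array([x(q[::-1],zz) for q in np.argwhere(m)]);v=cv2.fitLine((P*1000).astype(np.float32),2,0,.01,.01).ravel();return P.mean(0),np.degrees(np.arctan2(v[1],v[0]))
ax=x((316.8,181.7),.038);print(ax,'mark',pca(mg,.038),'line',pca(mp,.079))
for a in(ax,np.array([.5594,-.1018])):
  for m,zz in((mg,.038),(mp,.079)):
    v=pca(m,zz)[0]-a;print(np.linalg.norm(v),np.degrees(np.arctan2(v[1],v[0])))
E
```

```text
[316.5 210.5] [313 202   8  18 144]
[ 0.5537786  -0.10192952] mark (array([ 0.60282793, -0.10662553]), np.float32(-3.6156654)) line (array([ 0.56980651, -0.10442568]), np.float32(-7.873495))
0.04927361294204766 -5.468854000089487
0.01622111826610586 -8.852034343913079
0.0436952050321868 -6.340452408611675
0.010732647608969364 -14.16080927031417
```

Call:
{"api": "drive_tool", "payload": {"moves": [[[0, 0, -30, 0, 0, 0, 0.4], [0, 0, -60, 0, 0, 0, 0.4], [0, 0, -90, 0, 0, 0, 0.4], [0, 0, -115, 0, 0, 0, 0.4], [0, 0, -130, 0, 0, 0, 0.4], [0, 0, -130, 0, 0, 0, -1], [0, 0, -130, 0, 0, 0, -1], [0, 0, -130, 0, 0, 0, -1], [0, 0, -130, 0, 0, 0, -1], [0, 0, -130, 0, 0, 0, -1], [0, 0, -130, 0, 0, 0, -1], [0, 0, -130, 0, 0, 0, -1], [0, 0, -130, 0, 0, 0, -1], [0, 0, -130, 0, 0, 1, -1], [0, 0, -130, 0, 0, 2, -1], [0, 0, -130, 0, 0, 2.2, -1], [0, 0, -130, 0, 0, 2.2, -1], [0, 0, -130, 0, 0, 2.2, -1]]]}}

```text
time_s: 9.75
position: [0.5598, -0.1017, 0.0538]
eef_rot: [0.05, 0.999, -0.0, 0.001]
force: [-1.1, 0.8, 6.8]
gripper_width: 0.135
finger_force: 59.3
```

Call:
{"api": "drive_tool", "payload": {"moves": [[[0, 0, 0, 0, 0, 0, 0.4], [0, 0, 0, 0, 0, 0, 0.4], [0, 0, 0, 0, 0, 0, 0.4], [0, 0, 0, 0, 0, 0, 0.4], [0, 0, 0, 0, 0, 0, 0.4], [0, 0, 20, 0, 0, 0, 0.4], [0, 0, 50, 0, 0, 0, 0.4], [0, 0, 80, 0, 0, 0, 0.4], [0, 0, 110, 0, 0, 0, 0.4], [0, 0, 130, 0, 0, 0, 0.4], [0, 0, 130, 0, 0, 0, 0.4], [0, 0, 130, 0, 0, 0, 0.4]]]}}

```text
time_s: 10.75
position: [0.5597, -0.1018, 0.1836]
eef_rot: [0.05, 0.999, -0.0, 0.001]
force: [-0.4, -0.4, -0.0]
gripper_width: 0.697
finger_force: 0.0
```

```bash
python3 - <<'E'
from k import *
c,M=wrist('w6.png');h=c['img'].astype(int);r,g,b=h[...,0],h[...,1],h[...,2];x=lambda u,z:onz(c,u,z,M)[:2]
print(M.round(4),np.degrees(np.arctan2(M[1,0],M[0,0])))
yy,xx=np.indices(r.shape)
mk,mg,s=blob((g>r+40)&(g>b+30)&(abs(yy-230)<25)&(abs(xx-318)<25));print(mk,s)
pc,mp,s=blob((h.min(2)>75)&(yy>198)&(yy<220)&(abs(xx-317)<8));print(pc,s)
def pca(m,zz):
    P=np.array([x(q[::-1],zz) for q in np.argwhere(m)]);v=cv2.fitLine((P*1000).astype(np.float32),2,0,.01,.01).ravel();return P.mean(0),np.degrees(np.arctan2(v[1],v[0]))
print('mark',pca(mg,.038),'line',pca(mp,.079))
v=pca(mg,.038)[0]-[.5585,-.1018];print(np.degrees(np.arctan2(v[1],v[0])))
cv2.imwrite('pics/w6c.png',cv2.resize(c['img'][110:260,240:400,::-1],(640,600),interpolation=cv2.INTER_CUBIC))
E
```

```text
[[-9.949e-01  1.007e-01  2.300e-03  5.597e-01]
 [ 1.007e-01  9.949e-01 -5.000e-04 -1.018e-01]
 [-2.300e-03 -3.000e-04 -1.000e+00  1.836e-01]
 [ 0.000e+00  0.000e+00  0.000e+00  1.000e+00]] 174.2208202359609
[317.13736264 229.96703297] [312 222  11  17 182]
[316.5 210.5] [313 202   8  18 144]
mark (array([ 0.60254346, -0.10662719]), np.float32(-5.0364714)) line (array([ 0.56981422, -0.10400134]), np.float32(-5.6761923))
-6.254691386910829
```

View pics/w6c.png

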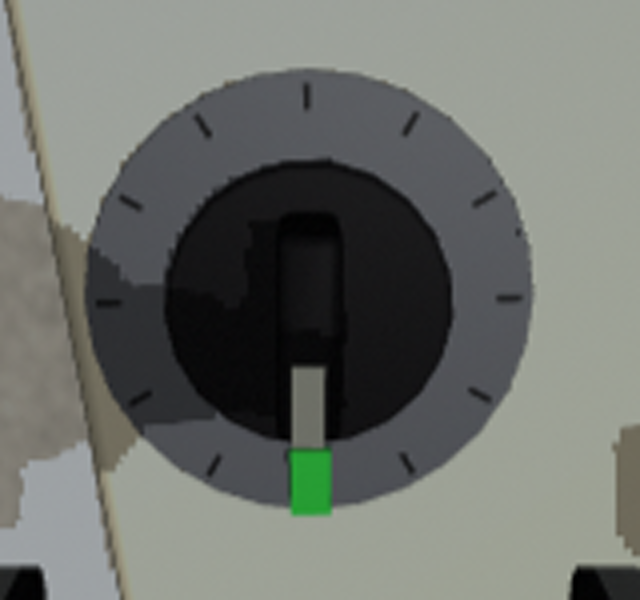

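The crop shows the pointer now in line with the green mark (columns 308 and 311), within about 1°. Next I'll go above the pull knob, with the jaws across its neck.

Call:
{"api": "drive_tool", "payload": {"moves": [[[4, 7, 0, 0, 0, 7, 0.4], [8, 14, 0, 0, 0, 14, 0.4], [12, 21, 0, 0, 0, 21, 0.4], [16, 28, 0, 0, 0, 28, 0.4], [20, 35, 0, 0, 0, 35, 0.4], [24, 42, 0, 0, 0, 42, 0.4], [28, 49, 0, 0, 0, 49, 0.4], [32, 56, 0, 0, 0, 56, 0.4], [36, 63, 0, 0, 0, 63, 0.4], [40, 70, 0, 0, 0, 70, 0.4], [44, 77, 0, 0, 0, 77, 0.4], [48, 84, 0, 0, 0, 84, 0.4], [52, 91, 0, 0, 0, 91, 0.4], [54, 98, 0, 0, 0, 98, 0.4], [54, 104, 0, 0, 0, 98, 0.4], [54, 104, 0, 0, 0, 98, 0.4], [54, 104, 0, 0, 0, 98, 0.4]]]}}

```text
time_s: 12.22
position: [0.6125, 0.0025, 0.1817]
eef_rot: [0.719, -0.695, -0.001, 0.001]
force: [-0.4, 0.6, -0.0]
gripper_width: 0.703
finger_force: 0.0
```

```bash
cat > red.py <<'E'
from k import *
def red(f):
    c,M=wrist(f);h=c['img'].astype(int);r,g,b=h[...,0],h[...,1],h[...,2];x=lambda u,z:onz(c,u,z,M)
    yy,xx=np.indices(r.shape);W=(abs(xx-320)<120)
    # project predicted place
    p=M@np.r_[0,0,0,1]; 
    Rc=np.linalg.inv(M@c['tool_from_camera']);q=Rc@np.array([.6135,.007,.08,1]);q=c['K']@q[:3];q=q[:2]/q[2];print('pred px',q)
    m=(abs(xx-q[0])<60)&(abs(yy-q[1])<75)&(r>70)&(g<55)&(b<55)&(r>2*g)
    ce,mm,s=blob(m);print(ce,s)
    for y in range(s[1],s[1]+s[3],3):
        w=np.where(mm[y])[0];print(y,w.min(),w.max(),end=' | ')
    print();return c,M,x,q
E
python3 - <<'E'
from red import *
c,M,x,q=red('w7.png');print(M.round(4),env.sense()['q'].round(3))
E
```

```text
pred px [313.2769906  205.38281901]
[313.6235012  204.55155875] [ 295  181   39   53 1251]
181 295 333 | 184 295 333 | 187 295 333 | 190 299 327 | 193 303 325 | 196 302 325 | 199 302 325 | 202 303 324 | 205 303 324 | 208 303 324 | 211 303 324 | 214 303 324 | 217 303 324 | 220 303 324 | 223 303 324 | 226 303 324 | 229 303 323 | 232 307 320 | 
[[ 3.530e-02 -9.994e-01 -1.600e-03  6.125e-01]
 [-9.994e-01 -3.530e-02 -1.000e-04  2.500e-03]
 [ 1.000e-04  1.600e-03 -1.000e+00  1.817e-01]
 [ 0.000e+00  0.000e+00  0.000e+00  1.000e+00]] [ 0.004  0.4    0.15   1.321 -0.    -1.603]
```

View pics/w7.png

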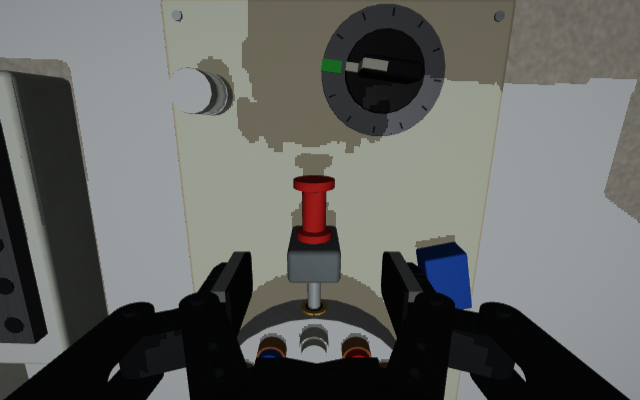

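Wrist picture: the neck runs from about row 190 to row 232 at column 313.5, with the guide block at (314,255) below it. Both fingers have clear space beside it, and the jar and blue box stand well outside. The pointer still meets the mark at (345,67).

```bash
python3 - <<'E'
from k import *
z=np.load('pics/w7.npz');c=dict(z);M=c.pop('M');x=lambda u,z:onz(c,u,z,M).round(4)
print('outer rim top inner edge',x((313.5,189),.097),'inner rim face/neck top',x((313.5,232),.09),'inner rim top front edge',x((313.5,229),.095),'rim outer end',x((313.5,177),.097),'block near top edge',x((313.5,240),.101))
Tc=M@c['tool_from_camera'];d=(np.linalg.inv(Tc)@np.array([.6125,.006,.08,1]))[2];print('depth',d,'neck dia',21.5*d/329,'rim dia',39*d/329)
z1=np.load('pics/w1.npz');c1=dict(z1);M1=c1.pop('M')
print('tri rim centre',tri([ray(c1,(291.5,100.5),M1),ray(c,(313.8,184),M)]))
E
```

```text
outer rim top inner edge [ 0.6138 -0.011   0.097 ] inner rim face/neck top [0.6126 0.0269 0.09  ] inner rim top front edge [0.6127 0.0225 0.095 ] rim outer end [ 0.6142 -0.0204  0.097 ] block near top edge [0.6124 0.0295 0.101 ]
depth 0.2748816456851235 neck dia 0.01796339021954455 rim dia 0.032584754351731963
tri rim centre [ 0.61393337 -0.01470411  0.09575955]
```

Call:
{"api": "drive_tool", "payload": {"moves": [[[1, 4, -20, 0, 0, 0, 0.2], [1, 4, -45, 0, 0, 0, 0.2], [1, 4, -70, 0, 0, 0, 0.2], [1, 4, -92, 0, 0, 0, 0.2], [1, 4, -108, 0, 0, 0, 0.2], [1, 4, -119, 0, 0, 0, 0.2], [1, 4, -119, 0, 0, 0, 0.2], [1, 4, -119, 0, 0, 0, 0.2]]]}}

```text
time_s: 12.93
position: [0.6139, 0.006, 0.0637]
eef_rot: [0.72, -0.694, -0.0, 0.0]
force: [0.6, -0.6, 1.6]
gripper_width: 0.599
finger_force: 0.0
```

```bash
python3 - <<'E'
from h import *
s=env.sense();print(s['position'],s['force'])
c,M=wrist('w8.png');h=c['img'].astype(int);r,g,b=h[...,0],h[...,1],h[...,2]
m=(r>70)&(g<55)&(b<55)&(r>2*g);m[:,:260]=0;m[:,380:]=0;m[:150]=0
for y in range(150,400,6):
    w=np.where(m[y])[0]
    if len(w):print(y,w.min(),w.max(),end=' | ')
for zz in((.613,-.011,.08),(.613,.0245,.08),(.613,.007,.08)):
    q=c['K']@(np.linalg.inv(M@c['tool_from_camera'])@np.r_[zz,1])[:3];print(q[:2]/q[2])
q=c['K']@(np.linalg.inv(c['tool_from_camera'])@np.r_[0,0,-.019,1])[:3];print('grasp px',q[:2]/q[2])
E
```

```text
[0.61390375 0.00601968 0.06372061] [ 0.58307369 -0.57972412  1.6030408 ]
228 346 349 | 234 283 347 | 240 282 346 | 246 294 337 | 252 298 334 | 258 298 333 | 264 298 333 | 270 296 333 | 276 296 334 | 282 296 334 | 288 296 334 | 294 296 333 | 300 296 333 | 306 297 333 | 312 287 343 | 318 287 342 | 324 289 340 | 330 296 334 | [317.14101917 230.61036767]
[314.33298431 296.87154059]
[315.67434945 265.21935972]
grasp px [313.84553127 265.85111507]
```

Call:
{"api": "drive_tool", "payload": {"moves": [[[0, 1, -2, 0, 0, 0, -1], [0, 1, -2, 0, 0, 0, -1], [0, 1, -2, 0, 0, 0, -1], [0, 1, -2, 0, 0, 0, -1], [0, 1, -2, 0, 0, 0, -1], [0, 1, -2, 0, 0, 0, -1], [0, 1, -2, 0, 0, 0, -1], [0, 1, -2, 0, 0, 0, -1], [0, 1, -2, 0, 0, 0, -1]]]}}

```text
time_s: 13.73
position: [0.6146, 0.0074, 0.0627]
eef_rot: [0.721, -0.693, 0.001, -0.001]
force: [-1.8, -0.3, 6.5]
gripper_width: 0.169
finger_force: 56.4
```

Call:
{"api": "drive_tool", "payload": {"moves": [[[0, -4, 0, 0, 0, 0, -1], [0, -8, 0, 0, 0, 0, -1], [0.5, -12, 0, 0, 0, 0, -1], [0.5, -16, 0, 0, 0, 0, -1], [1, -19, 0, 0, 0, 0, -1], [1, -21, 0, 0, 0, 0, -1], [1, -22, 0, 0, 0, 0, -1], [1, -22, 0, 0, 0, 0, -1]]]}}

```text
time_s: 14.4
position: [0.6152, -0.0129, 0.0627]
eef_rot: [0.721, -0.693, -0.001, -0.002]
force: [-1.8, 9.2, 6.2]
gripper_width: 0.17
finger_force: 56.8
```

Call:
{"api": "drive_tool", "payload": {"moves": [[[0, -1, 0, 0, 0, 0, -1], [0, -2, 0, 0, 0, 0, -1], [0, -3, 0, 0, 0, 0, -1], [0, -4, 0, 0, 0, 0, -1], [0, -4, 0, 0, 0, 0, -1], [0, -4, 0, 0, 0, 0, -1]]]}}

```text
time_s: 14.9
position: [0.6154, -0.0165, 0.0627]
eef_rot: [0.721, -0.693, -0.001, -0.002]
force: [-1.3, 9.9, 7.3]
gripper_width: 0.167
finger_force: 56.7
```

Call:
{"api": "drive_tool", "payload": {"moves": [[[0, -1, 0, 0, 0, 0, -1], [0, -2, 0, 0, 0, 0, -1], [0, -2, 0, 0, 0, 0, -1], [0, -2, 0, 0, 0, 0, -1]]]}}

```text
time_s: 15.23
position: [0.6154, -0.0168, 0.0627]
eef_rot: [0.722, -0.692, -0.002, -0.003]
force: [-1.9, 17.7, 6.2]
gripper_width: 0.169
finger_force: 56.8
```

Call:
{"api": "drive_tool", "payload": {"moves": [[[0, 0, 0, 0, 0, 0, -1], [0, 0, 0, 0, 0, 0, -1], [0, 0, 0, 0, 0, 0, -1], [0, 0, 0, 0, 0, 0, -1], [0, 0, 0, 0, 0, 0, -1], [0, 0, 0, 0, 0, 0, -1]]]}}

```text
time_s: 15.73
position: [0.6154, -0.0167, 0.0627]
eef_rot: [0.722, -0.692, -0.002, -0.003]
force: [-2.3, 17.4, 6.2]
gripper_width: 0.168
finger_force: 56.7
```

```bash
python3 - <<'E'
from k import *
c,M=wrist('w9.png');s=env.sense();print(s['position'],s['force'],s['gripper_width'],s['finger_force'])
h=c['img'].astype(int);r,g,b=h[...,0],h[...,1],h[...,2];Ti=np.linalg.inv(M@c['tool_from_camera'])
def px(p):
    q=c['K']@(Ti@np.r_[p,1])[:3];return q[:2]/q[2]
for p in((.5592,-.1018,.038),(.604,-.1066,.038),(.591,-.105,.047),(.579,-.1039,.079),(.6142,.068,.08)):print(px(p).round(1))
yy,xx=np.indices(r.shape)
G=(g>r+40)&(g>b+30);W=(h.min(2)>95)&(abs(r-b)<14)
x=lambda u,z:onz(c,u,z,M)[:2]
mk,mg,st=blob(G);print('mark',mk,st,x(mk,.038))
q=px((.577,-.1039,.079));Wm=W&(np.hypot(xx-q[0],yy-q[1])<25)
if Wm.any():
    n,l,sx,ce=cv2.connectedComponentsWithStats(Wm.astype(np.uint8));print([(sx[i],ce[i].round(1)) for i in range(1,n) if sx[i,4]>15],[x(ce[i],.079).round(4) for i in range(1,n) if sx[i,4]>15])
E
```

```text
[ 0.61539404 -0.01674194  0.06273877] [-2.07522133 17.10126518  6.24131325] 0.16723783458208846 56.73419773578644
[425.7  89. ]
[342.9  75.5]
[369.7  78.4]
[410.2  75.8]
[309.7 402.4]
mark [346.31213018  74.89349112] [329  63  35  25 676] [ 0.6022012  -0.10698205]
[(array([404,  64,  37,  22, 598], dtype=int32), array([422.9,  74.8]))] [array([ 0.5738, -0.1045])]
```

```bash
python3 -c "
from station import env
print(env.sign_off())"
```

```text
the job is handed in; nothing more can be done
None
```

Job handed in: the release knob's pointer is on the green mark to within about 1°, and the gripper is still holding the plunger back against its stop after about 24 mm of travel (the full 0.024 m).

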